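Draw the turner out of the utensil tin

ROBOT

A 6-joint arm with a two-finger parallel gripper is mounted at the origin on the work surface. World frame = base frame: x ahead of the robot, y to its left, z up, the work surface at z = 0. Lengths are in m, angles in rad, forces in N, time in s.
With the tool pointing down it reaches from about 0.25 to 0.775 m from the base axis. Payload 4 kg.
Tool frame: the origin (TCP) lies between the finger pads; the fingertips stand 25 mm ahead of it and the grasp point (between the pads) lies 6 mm ahead of it (robot.tip_reach is the z of the fingertips in the tool frame, in m); z points along the fingers, y is the line along which they close (so a half turn about z gives the same grasp; the last joint's range is limited). The gripper opens to 94 mm and grips with 3 to 60 N. Pads are 16 mm wide; open, the fingers measure 119 mm over their backs; the gripper's body (75 mm by 177 mm) begins 78 mm behind the grasp point.
Start: joints at [1.238, 0.087, 1.371, -0, 1.684, -0.103], TCP at [0.125, 0.536, 0.231] pointing down, gripper open.
Joint ranges: [-3.1, 3.1], [-0.76, 2.03], [0.27, 2.55], [-1.08, 4.22], [0.17, 2.65], [-2.57, 2.57]. Speed limits (rad/s): [2.79, 2.79, 3.14, 3.14, 3.14, 3.14].

INTERFACE

Orientations are given as [roll, pitch, yaw] about the fixed x, y, z axes, in that order (R = Rz(yaw) Ry(pitch) Rx(roll)).
In Python, from bench import robot gives the robot as it stands. The module is installed in compiled form; this text tells all that it offers.
- The arm moves only by the shell command python3 -m handwheel 'ROWS'. ROWS is JSON, a list of rows, each a list of 3 entries, a list of its own where there are three numbers: the turn, a rotation vector about the world's x, y, z in units of 90 degrees (1.0 is 90 degrees), then the shift along the world's x, y, z in units of 0.05 m (1.0 is 0.05 m), then the closure, from 0 (fully open) to 1 (shut). A call has 1 to 5 rows; each row shifts and turns the commanded pose from where the row before left it; what a row does not reach is not made up. A row lasts 1/10 s, in which the tool goes at most 50 mm and 8.59 degrees, less where a joint would pass 70% of its speed; a pose out of reach is approached as far as the arm can. A call with a number of a shift or a turn outside -1 to 1 is refused whole. A call with a gripper value outside its range is refused whole. The fingers move at their own pace and stop on an object; the grip force is fixed at half the most. Time passes only in rows, so rows that do not move let the fingers close. It gives the time, the measured TCP pose, the force, the opening and the grip force at its end, in the units of the state.
- robot.get_obs(): the state, without advancing time (a new reading comes with each control period).
- robot.snapshot(name): name is "scene" or "top" or "wrist"; returns (picture, depth): 384x512x3 uint8, red, green, blue; 384x512 float32, m along the optical axis (not along the pixel's ray), 0 where there is no reading.
- robot.calibration(name): a dict with "mtx" (3x3 intrinsics, pixels), "D" ([k1, k2, p1, p2, k3] as OpenCV has them; the pictures are not rectified), "extrinsics" (4x4, takes a point from camera to world coordinates); the wrist camera has in their place "hand_eye" (4x4, takes a point from camera to tool coordinates, whose origin is the TCP and whose axes are the flange's). Camera axes: x right, y down, z forward; pixel columns grow to the right and rows downward; lengths in m; the calibration is good to about 2 mm. A picture is of the moment at which its call begins: read the wrist's pose just before it. calibration takes no time and is no camera call.
- robot.close_job(): hands the job in; it is judged then, once.
Trained networks look in the newest picture that a camera, given by its name, has taken for a name from the list of things; names that differ only in an ending like _2 or _b are one class to them, and where a whole thing is asked for, a point or a joint stands for the part that bears it (a point fixed in the world has none). Each returns a list of dicts, best first, with "p" (0 to 1); they miss things now and then, are a little off and sometimes report something else, mostly with a low value. They report only what shows in the picture. A call takes as long as a camera call. They do not tell look-alikes from the thing itself.
- robot.boxes_of(query, camera): "bbox" ([left, top, right, bottom] in pixels, round what is visible of it).
The state is a dict: "time": time; "joint_positions": joint angles; "qvel": joint speeds; "joint_torque": joint torques, N m; "tool_pos": TCP position; "ee_rot": TCP orientation; "wrist_force": force on the tool from outside, world axes, zero at the start; "wrist_torque": the same for the moment, N m; "width": finger opening in m; "finger_force": force on a finger pad.
Only numpy, scipy, OpenCV 4.12 (cv2) and the standard library are available. Lean on these libraries where they do the work, as an engineer would, in place of code of your own. Each camera call takes 0.05 s, during which the arm holds its last target. There are 200 camera calls.

TASK

The red-handled steel turner has slid along inside the blue utensil tin, so both its ends are caught under the tin's fixed end covers. Slide it back, handle first, until you feel the handle's end press against the wooden block hidden under the near cover, then tip the blade up through the opening while the handle is still under the cover, and draw the turner out slantwise. Finish while still holding it in the gripper, motionless, over the tin, with all of it at least 5 cm above the covers and touching nothing else; leave the pan, plates, clip, mug and jar where they are.

Things in the scene. Friction and masses are not known exactly. Their poses are not given: they have to be found in the camera images.
- turner: flat steel turner lying flat in the tin, 270 long, 160 g. x axis from handle to blade, z up. Origin on the underside, 150 from the handle's end, 120 from the blade's tip; balance point at x about -15. Red handle: bar 18 wide (y), 22 high (z 0 to 22), x = -150 to 20; grip it across its width at x about -10. Then neck 24 wide and, from x = 35 to 120, blade 75 wide; both 4 thick (z 0 to 4)
- turner_tip (a point): point on the turner, middle of the blade's front edge, 2 above the underside
- turner_butt (a point): point on the turner, centre of the handle's end face, 11 above the underside
- tin: fixed blue steel utensil tin, 376 long (x) by 176 wide (y), sheet 3 thick. Origin at the centre of its underside; x runs along its length away from the robot, z up. Inner floor at z = 3, side walls 45 high. A fixed cover over each end, underside z = 62, top z = 65; between them it is open upward, 195 long by 170 wide. The turner lies along it, handle towards the near cover
- tin_near_lip (a point): top of the near cover's white lip, middle of its edge: x = -65, z = 65 in the tin's frame. The cover runs from here to the near end wall (x = -188)
- tin_far_lip (a point): top of the far cover's white lip, middle of its edge: x = 130, z = 65 in the tin's frame. The cover runs from here to the far end wall, whose inner face is at x = 185; at the start the blade's tip lies 10 to 30 under it
- stop: fixed wooden block on the tin's floor, hidden under the near cover: 20 thick (x), 130 wide (y), 45 high. Origin at the foot of its face towards the turner, in the middle; its axes are the tin's and it extends from there to -x. That face lies at x = -161 to -149 in the tin's frame, differing from run to run
- jiko: fixed charcoal stove of sheet metal, 290 across at its rim and 225 high with its pot rests, to the robot's left; origin at the centre of its foot
- pan: loose aluminium chapati pan, 264 across and 22 high with a flat handle 130 long along +x, on top of the jiko; origin at the centre of its underside. Leave alone
- rack: fixed green plastic plate rack, 140 by 200 and 105 high, with upright slots, to the robot's right; origin at the centre of its underside
- plate_a: loose white enamel plate, 200 across, 14 thick, standing upright in the rack; origin at its lowest point. Leave alone
- plate_b: loose blue enamel plate, 200 across, 14 thick, standing upright in the rack; origin at its lowest point. Leave alone
- clip: loose steel food clip (tongs), 230 long, 70 wide and 16 high, lying on the sheet between tin and rack; origin on its underside, at the middle. Leave alone
- mug: loose white enamel mug, 80 across and 80 high, origin at the centre of its underside. Leave alone
- jar: loose amber jar with a lid, 70 across and 120 high, origin at the centre of its underside. Leave alone
Not all that is in view belongs to the job. Of the things that look like the rack, the larger one is meant.

How it is judged:
On the way, in this order (a step that is already met when the one before it is completed fails the run):
1. the handle's end presses on the hidden block (more than 1.5 N) (contact force between turner and stop above 1.5 N), for 0.1 s.
2. the blade's tip stands above the covers while the handle's end is still under the near cover (height (world z) of turner_tip above 0.072 m and x of turner_butt in the frame of tin below -0.07 m and height (world z) of turner_butt below 0.06 m), for 0.1 s.
At the end, for the whole second after the job is handed in: The turner is held by the fingers, still (under 30 mm/s and 0.3 rad/s), both its ends more than 40 mm above the covers' tops (z over 105 mm), its origin over the tin within 150 mm of the tin's centre, touching neither tin, jiko, pan nor rack (height (world z) of each of turner_tip, turner_butt above 0.105 m and height (world z) of turner above 0.095 m and horizontal distance between turner and tin below 0.15 m and contact force between turner and the fingers above 1.5 N and contact force between turner and tin below 0.1 N and contact force between turner and jiko below 0.1 N and contact force between turner and rack below 0.1 N and contact force between turner and pan below 0.1 N and linear speed of turner below 0.03 m/s and angular speed of turner below 0.3 rad/s); the arm keeps its last pose, push and grip.
It fails at once if the pan, a plate, the clip, the mug or the jar is displaced by more than 30 mm (distance of any of pan, plate_a, plate_b, clip, mug, jar from where it was at the start of the episode above 0.03 m).
It also fails if it takes over 48 s, if anything falls off the work surface, if the arm or the gripper's body presses on something with over 40 N, if the wrist force passes 120 N, or if a joint passes its speed limit or range.

## Working session

There is one attempt and no reset: what is moved stays moved. The work goes in short steps, Python scripts to look and compute and a shell command to move; the robot and the scene stay as the last step left them, time stands still between calls to the robot, and variables do not carry over. Pictures are saved under pics/ and viewed, at most 10 in all, crops included, and the job is handed in when it is done.

```bash
mkdir -p pics
cat > h.py <<'E'
import numpy as np, cv2
from bench import robot
from scipy.spatial.transform import Rotation as R
def world(name,px,depth=None,z=None,pose=None):
    c=robot.calibration(name); px=np.array(px,float).reshape(-1,1,2)
    n=cv2.undistortPoints(px,np.array(c["mtx"]),np.array(c["D"])).reshape(-1,2)
    ray=np.c_[n,np.ones(len(n))]
    if name=="wrist":
        T=np.eye(4);T[:3,:3]=R.from_euler("xyz",pose[1]).as_matrix();T[:3,3]=pose[0];T=T@np.array(c["hand_eye"])
    else: T=np.array(c["extrinsics"])
    if z is None: return (ray*np.array(depth).reshape(-1,1))@T[:3,:3].T+T[:3,3]
    d=ray@T[:3,:3].T; return T[:3,3]+d*((z-T[2,3])/d[:,2:])
E
python3 - <<'E'
from h import *
print(robot.get_obs())
for n in("top","scene"):
    p,d=robot.snapshot(n); cv2.imwrite(f"pics/{n}0.png",p[:,:,::-1]); np.savez(f"{n}0.npz",p=p,d=d)
    for q in("turner","tin","rack","turner_tip"):
        print(n,q,[(b["bbox"],round(b["p"],2)) for b in robot.boxes_of(q,n)][:3])
E
```

```text
{'time': 0.0, 'joint_positions': array([ 1.23789033e+00,  8.79788717e-02,  1.37223002e+00,  1.38112607e-05,
        1.68358348e+00, -1.03097545e-01]), 'qvel': array([-5.39615690e-04,  1.37323208e-03,  8.65602612e-04,  7.72786293e-05,
       -2.21718004e-04,  5.34929239e-04]), 'joint_torque': array([ 1.13737558e-03, -3.40195835e+01, -3.02423537e+01,  7.18402234e-02,
        3.31817509e-02, -2.15054274e-04]), 'tool_pos': array([0.12512578, 0.53508359, 0.22930336]), 'ee_rot': array([-3.13940603e+00, -2.40037686e-04,  2.91178547e+00]), 'wrist_force': array([-0.74731939,  0.70876575,  0.07372698]), 'wrist_torque': array([ 0.01109784, -0.02464537, -0.00994784]), 'finger_force': 0.0, 'width': 0.09381813485563285}
top turner [([214.9, 145.4, 236.7, 199.2], 0.57)]
top tin [([195.6, 126.4, 254.4, 234.3], 0.58)]
top rack [([280.7, 134.2, 322.5, 164.5], 0.89), ([353.6, 146.1, 401.9, 188.9], 0.83)]
top turner_tip [([211.4, 143.6, 234.8, 202.6], 0.76)]
scene turner [([261.8, 192.7, 305.8, 228.4], 0.57)]
scene tin [([225.8, 174.7, 332.6, 253.1], 0.72)]
scene rack [([106.2, 283.2, 198.9, 369.3], 0.61), ([220.6, 244.9, 273.7, 302.5], 0.56), ([263.2, 194.1, 306.3, 227.7], 0.16)]
scene turner_tip [([261.5, 195.6, 304.9, 225.3], 0.65)]
```

View pics/top0.png

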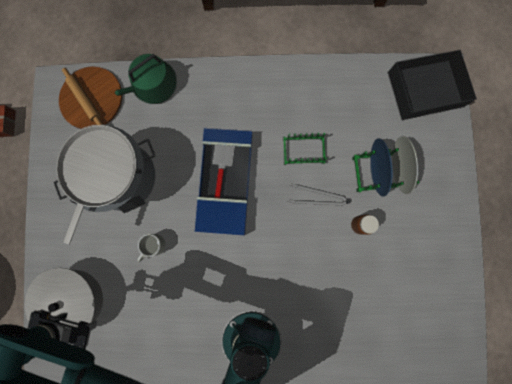

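View pics/scene0.png

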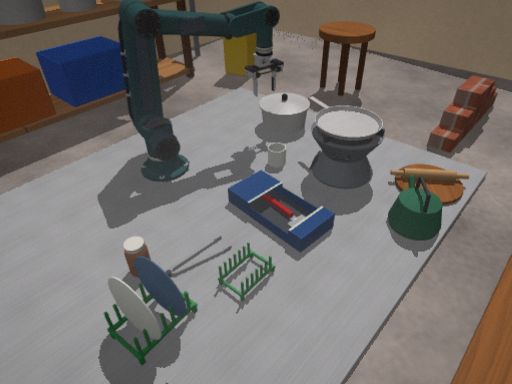

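Top view: the tin is at (195–254, 126–234), with the red handle at about (221,182) and the blade at about (222,155). There are two green racks: a small empty one at (303,149) and the larger one at (378,167) holding the plates, which is the rack meant. There is only one turner. Next I'll put the wrist camera over the tin.

Run:
```python
from h import *
print(world("top",[(203,129),(253,131),(246,234),(195,232),(204,144),(252,146),(198,199),(247,201)],z=.065).round(3))
print(world("top",[(223,168),(219,198)],z=.025).round(3))
print(robot.calibration("wrist"))
```

```text
[[ 0.768  0.16   0.065]
 [ 0.755 -0.021  0.065]
 [ 0.386  0.011  0.065]
 [ 0.396  0.19   0.065]
 [ 0.712  0.157  0.065]
 [ 0.7   -0.016  0.065]
 [ 0.512  0.179  0.065]
 [ 0.502  0.005  0.065]]
[[0.629 0.093 0.025]
 [0.518 0.109 0.025]]
{'mtx': array([[320.59344467,   0.        , 257.86010425],
       [  0.        , 320.59344467, 197.8754597 ],
       [  0.        ,   0.        ,   1.        ]]), 'D': array([-0.04504533,  0.        ,  0.        ,  0.        ,  0.        ]), 'hand_eye': array([[-8.82483742e-04, -9.57397593e-01, -2.88771656e-01,
         8.46252863e-02],
       [ 9.99998945e-01, -5.11758810e-04, -1.35929601e-03,
        -2.33022242e-04],
       [ 1.15360529e-03, -2.88772551e-01,  9.57397035e-01,
        -1.53291733e-01],
       [ 0.00000000e+00,  0.00000000e+00,  0.00000000e+00,
         1.00000000e+00]])}
```

```bash
python3 -m handwheel '[[[0,0,0],[0,0,0.6],0],[[0,0,0],[0.6,-0.6,0],0],[[0,0,0],[0.6,-0.6,0],0],[[0,0,0],[0.6,-0.6,0],0],[[0,0,0],[0.6,-0.6,0],0]]' && python3 -m handwheel '[[[0,0,0],[0.6,-0.6,0],0],[[0,0,0],[0.6,-0.6,0],0],[[0,0,0],[0.6,-0.6,0],0],[[0,0,0],[0.6,-0.6,0],0],[[0,0,0],[0.6,-0.6,0],0]]' && python3 -m handwheel '[[[0,0,0],[0.6,-0.6,0],0],[[0,0,0],[0.6,-0.6,0],0],[[0,0,0],[0.6,-0.6,0],0],[[0,0,0.05],[0.6,-0.6,0],0],[[0,0,0],[0.4,-0.6,0],0]]' && python3 -m handwheel '[[[0,0,0],[0,0,0],0],[[0,0,0],[0,0,0],0],[[0,0,0],[0,0,0],0]]'
python3 - <<'E'
from h import *
o=robot.get_obs(); p,d=robot.snapshot("wrist"); cv2.imwrite("pics/w1.png",p[:,:,::-1]); np.savez("w1.npz",p=p,d=d,t=o["tool_pos"],r=o["ee_rot"])
print(o["tool_pos"],o["ee_rot"])
for q in("turner","tin"): print(q,[(b["bbox"],round(b["p"],2)) for b in robot.boxes_of(q,"wrist")][:3])
E
```

```text
time: 1.0
tool_pos: [0.2461, 0.4144, 0.2607]
ee_rot: [3.141, 0.0, 2.913]
wrist_force: [0.4, 1.3, 0.5]
width: 0.0944
finger_force: 0.0
time: 1.5
tool_pos: [0.3963, 0.2642, 0.2608]
ee_rot: [3.141, 0.001, 2.912]
wrist_force: [0.5, -0.1, -0.6]
width: 0.094
finger_force: 0.0
time: 2.0
tool_pos: [0.5368, 0.1139, 0.2602]
ee_rot: [3.141, 0.0, 2.991]
wrist_force: [-0.5, -0.0, -0.4]
width: 0.094
finger_force: 0.0
time: 2.3
tool_pos: [0.5348, 0.1164, 0.2607]
ee_rot: [3.141, -0.0, 2.991]
wrist_force: [0.1, -0.7, 0.5]
width: 0.0939
finger_force: 0.0
[0.53477496 0.11643236 0.26069078] [ 3.14093089e+00 -1.04552444e-04  2.99131814e+00]
turner []
tin [([138.5, 37.4, 316.1, 331.1], 0.79), ([229.1, 161.5, 283.3, 302.0], 0.51)]
```

View pics/w1.png

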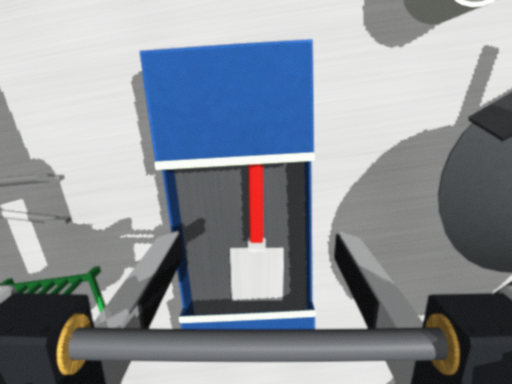

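The wrist view shows the robot side at the top. The red handle is at column 258, rows 165–242, and the blade is at (232–283, 248–300). The near lip is at row ~160 and the far lip at row ~318. I'll measure from these.

Run:
```python
from h import *
f=np.load("w1.npz");p=f["p"].astype(int);d=f["d"];pose=(f["t"],f["r"])
def w(m):
    v,u=np.nonzero(m&(d>0)); return world("wrist",np.c_[u,v],depth=d[v,u],pose=pose)
roi=np.zeros(d.shape,bool);roi[30:325,130:325]=1
r,g,b=p[...,0],p[...,1],p[...,2]
red=w(roi&(r>150)&(g<80)&(b<80)); red=red[np.abs(red[:,2]-np.median(red[:,2]))<.004]
c=red[:,:2].mean(0);vv=np.linalg.svd(red[:,:2]-c,full_matrices=False)[2][0];vv*=np.sign(vv[0])
s=(red[:,:2]-c)@vv
end=c+vv*np.percentile(s,99.5)
print("handle z",np.median(red[:,2]),"yaw",np.degrees(np.arctan2(vv[1],vv[0])),"end x=20:",end,"grip(-10):",end-.03*vv,"origin",end-.02*vv)
W=w(roi&(r>190)&(b>190)); 
for n,m in(("near",W[(W[:,0]<.56)&(abs(W[:,2]-.065)<.008)]),("far",W[(W[:,0]>.66)&(abs(W[:,2]-.065)<.008)])):
    print(n,len(m),m.mean(0).round(4),m.min(0).round(3),m.max(0).round(3))
B=w(roi&(b>120)&(r<80));B=B[abs(B[:,2]-.065)<.008]
N=B[B[:,0]<.52]; (cx,cy),sz,a=cv2.minAreaRect(N[:,:2].astype(np.float32)*1000); print(cx,cy,sz,a, np.median(N[:,2]))
bl=W[abs(W[:,2]-.007)<.008]; print("blade",len(bl),bl.mean(0).round(4),bl.min(0).round(3),bl.max(0).round(3))
```

```text
handle z 0.023674661356098026 yaw -8.259233319880455 end x=20: [0.6259348  0.09960983] grip(-10): [0.59624595 0.10391939] origin [0.60614224 0.10248287]
near 1127 [0.5084 0.0931 0.0648] [0.497 0.005 0.062] [0.52  0.18  0.068]
far 804 [0.7109 0.0744 0.0647] [ 0.699 -0.014  0.062] [0.724 0.161 0.067]
447.3631896972656 98.50846862792969 (174.5056915283203, 112.37229919433594) 84.68804931640625 0.06409748451316266
blade 7321 [0.5585 0.0774 0.0019] [ 0.346 -0.093 -0.001] [0.791 0.218 0.015]
```

```bash
python3 -m handwheel '[[[0,0,0],[0.6,-0.13,0],0],[[0,0,0],[0.63,-0.12,0],0],[[0,0,0],[0,0,-0.8],0],[[0,0,0],[0,0,-0.8],0],[[0,0,0],[0,0,-0.8],0]]' && python3 -m handwheel '[[[0,0,0],[0,0,-0.8],0],[[0,0,0],[0,0,-0.4],0],[[0,0,0],[0,0,-0.2],0],[[0,0,0],[0,0,0],0],[[0,0,0],[0,0,0],0]]'
```

```text
time: 2.95
tool_pos: [0.5968, 0.1041, 0.1397]
ee_rot: [3.141, 0.001, 2.992]
wrist_force: [0.3, -0.5, 0.4]
width: 0.0937
finger_force: 0.0
time: 3.45
tool_pos: [0.5977, 0.1036, 0.0722]
ee_rot: [3.141, 0.003, 2.991]
wrist_force: [0.3, -0.7, -0.5]
width: 0.0942
finger_force: 0.0
```

```bash
python3 -m handwheel '[[[0,0,0],[0,0,-0.4],0],[[0,0,0],[0,0,-0.3],0],[[0,0,0],[0,0,-0.1],0],[[0,0,0],[0,0,0],0],[[0,0,0],[0,0,0],0]]'
```

```text
time: 3.95
tool_pos: [0.5973, 0.1031, 0.0312]
ee_rot: [3.141, 0.001, 2.99]
wrist_force: [0.6, -0.3, 0.2]
width: 0.094
finger_force: 0.0
```

```bash
python3 -m handwheel '[[[0,0,0],[0,0,0],0.5],[[0,0,0],[0,0,0],0.9],[[0,0,0],[0,0,0],1],[[0,0,0],[0,0,0],1],[[0,0,0],[0,0,0],1]]'; python3 -m handwheel '[[[0,0,0],[0,0,0],1],[[0,0,0],[0,0,0],1],[[0,0,0],[0,0,0],1],[[0,0,0],[0,0,0],1],[[0,0,0],[0,0,0],1]]'
```

```text
time: 4.45
tool_pos: [0.5968, 0.103, 0.0306]
ee_rot: [3.141, 0.0, 2.99]
wrist_force: [0.2, 0.5, -0.1]
width: 0.0575
finger_force: 0.0
time: 4.95
tool_pos: [0.5968, 0.1032, 0.0305]
ee_rot: [3.141, -0.0, 2.99]
wrist_force: [-0.7, -0.8, -0.3]
width: 0.0176
finger_force: 30.3
```

```bash
python3 -m handwheel '[[[0,0,0],[-0.1,0.015,0],1],[[0,0,0],[-0.1,0.014,0],1],[[0,0,0],[-0.1,0.015,0],1],[[0,0,0],[-0.04,0.006,0],1],[[0,0,0],[0,0,0],1]]';  python3 -m handwheel '[[[0,0,0],[-0.04,0.006,0],1],[[0,0,0],[0,0,0],1]]'; python3 -m handwheel '[[[0,0,0],[-0.04,0.006,0],1],[[0,0,0],[0,0,0],1]]'
```

```text
time: 5.45
tool_pos: [0.5789, 0.1057, 0.0305]
ee_rot: [-3.142, -0.001, 2.991]
wrist_force: [-0.4, 1.3, 0.1]
width: 0.0181
finger_force: 30.0
time: 5.65
tool_pos: [0.5775, 0.1059, 0.0305]
ee_rot: [3.142, -0.0, 2.99]
wrist_force: [-0.9, 0.1, -0.3]
width: 0.0178
finger_force: 30.0
time: 5.85
tool_pos: [0.5757, 0.1062, 0.0305]
ee_rot: [3.142, -0.0, 2.99]
wrist_force: [-0.1, -0.7, -0.5]
width: 0.0179
finger_force: 30.0
```

```bash
python3 -m handwheel '[[[0,0,0],[-0.04,0.006,0],1],[[0,0,0],[0,0,0],1]]' | sed -n '2p;4p';  python3 -m handwheel '[[[0,0,0],[-0.04,0.006,0],1],[[0,0,0],[0,0,0],1]]'| sed -n '2p;4p'; python3 -m handwheel '[[[0,0,0],[-0.04,0.006,0],1],[[0,0,0],[0,0,0],1]]'| sed -n '2p;4p'
```

```text
tool_pos: [0.5735, 0.1065, 0.0305]
wrist_force: [-0.6, -0.4, 0.3]
tool_pos: [0.5715, 0.1068, 0.0305]
wrist_force: [-0.4, -0.7, -0.7]
tool_pos: [0.5695, 0.1071, 0.0305]
wrist_force: [-0.1, 0.2, -0.9]
```

```bash
python3 -m handwheel '[[[0,0,0],[-0.03,0.004,0],1],[[0,0,0],[0,0,0],1]]' | sed -n '2p;4p'
```

```text
tool_pos: [0.568, 0.1073, 0.0305]
wrist_force: [0.0, 0.3, -0.2]
```

```bash
python3 -m handwheel '[[[0,0,0],[-0.03,0.004,0],1],[[0,0,0],[0,0,0],1]]' | sed -n '2p;4p';  python3 -m handwheel '[[[0,0,0],[-0.03,0.004,0],1],[[0,0,0],[0,0,0],1]]'| sed -n '2p;4p'
```

```text
tool_pos: [0.5666, 0.1075, 0.0305]
wrist_force: [-0.4, 0.7, -0.9]
tool_pos: [0.5651, 0.1077, 0.0305]
wrist_force: [-0.5, -1.2, -1.9]
```

```bash
python3 -m handwheel '[[[0,0,0],[-0.03,0.004,0],1],[[0,0,0],[0,0,0],1]]' | sed -n '2p;4p';  python3 -m handwheel '[[[0,0,0],[-0.03,0.004,0],1],[[0,0,0],[0,0,0],1]]'| sed -n '2p;4p'
```

```text
tool_pos: [0.5636, 0.1079, 0.0305]
wrist_force: [-0.0, 0.1, -1.7]
tool_pos: [0.562, 0.1081, 0.0305]
wrist_force: [-1.2, 0.5, -1.1]
```

```bash
python3 -m handwheel '[[[0,0,0],[-0.03,0.004,0],1],[[0,0,0],[0,0,0],1]]' | sed -n '2p;4p';  python3 -m handwheel '[[[0,0,0],[-0.03,0.004,0],1],[[0,0,0],[0,0,0],1]]'| sed -n '2p;4p'
```

```text
tool_pos: [0.5608, 0.1083, 0.0305]
wrist_force: [0.5, 0.7, -0.9]
tool_pos: [0.5607, 0.1084, 0.0312]
wrist_force: [3.7, -0.2, -2.8]
```

```bash
python3 -m handwheel '[[[0,0,0],[-0.02,0.003,0],1],[[0,0,0],[0,0,0],1],[[0,0,0],[0,0,0],1]]' | sed -n '2,4p'
```

```text
tool_pos: [0.5606, 0.1084, 0.0316]
ee_rot: [3.141, 0.006, 2.99]
wrist_force: [6.6, -0.6, -1.5]
```

```bash
python3 -m handwheel '[[[0,0,0],[-0.02,0.003,0],1],[[0,0,0],[0,0,0],1],[[0,0,0],[0,0,0],1]]' | sed -n '2,4p'
```

```text
tool_pos: [0.5605, 0.1084, 0.0319]
ee_rot: [3.141, 0.008, 2.99]
wrist_force: [8.0, -0.9, -1.7]
```

```bash
python3 -m handwheel '[[[0,0,0],[0.08,-0.012,0.03],1],[[0,0,0],[0.08,-0.012,0.04],1],[[0,0,0],[0,0,0],1]]' | sed -n '2,4p'; python3 -m handwheel '[[[-0.005,-0.033,0],[-0.033,0.005,0.146],1],[[-0.005,-0.033,0],[-0.04,0.006,0.146],1],[[-0.005,-0.033,0],[-0.048,0.007,0.142],1],[[-0.005,-0.033,0],[-0.055,0.008,0.14],1],[[0,0,0],[0,0,0],1]]' | sed -n '2,6p'
```

```text
tool_pos: [0.565, 0.1075, 0.0338]
ee_rot: [-3.142, -0.002, 2.99]
wrist_force: [0.2, 0.2, -1.3]
tool_pos: [0.5562, 0.1093, 0.0639]
ee_rot: [3.141, 0.212, 2.991]
wrist_force: [1.7, 0.2, -2.8]
width: 0.0177
finger_force: 30.0
```

```bash
python3 -m handwheel '[[[-0.005,-0.033,0],[0,0,0.136],1],[[-0.005,-0.033,0],[-0.03,0.005,0.134],1],[[0,0,0],[0,0,0],1],[[0,0,0],[0,0,0],1],[[0,0,0],[0,0,0],1]]' | sed -n '2,6p'
python3 - <<'E'
from h import *
o=robot.get_obs(); p,d=robot.snapshot("scene"); cv2.imwrite("pics/s2.png",cv2.resize(p[150:280,200:360,::-1],None,fx=4,fy=4))
E
```

```text
tool_pos: [0.555, 0.109, 0.0756]
ee_rot: [3.141, 0.312, 2.99]
wrist_force: [0.1, -0.4, -2.0]
width: 0.0177
finger_force: 30.0
```

View pics/s2.png

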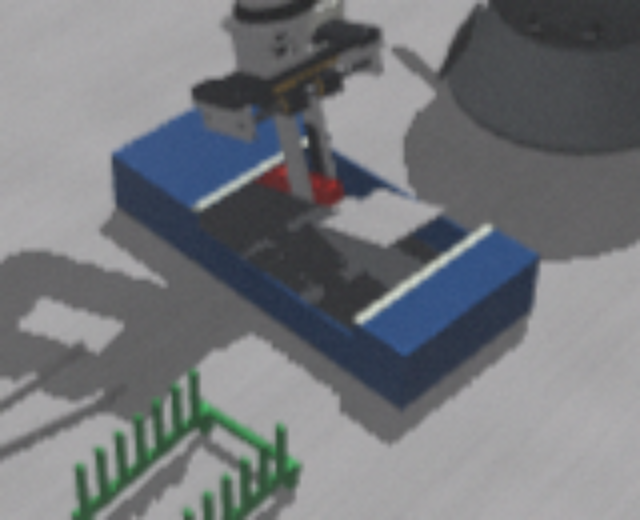

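The blade, at about (385,215) in the crop, is up above the covers. The handle, at about (300,185), still runs under the near cover. Now I'll draw it out along its own axis.

```bash
python3 -m handwheel '[[[0,0,0],[0.2,-0.029,0.065],1],[[0,0,0],[0.4,-0.058,0.128],1],[[0,0,0],[0.4,-0.058,0.128],1],[[0,0,0],[0.4,-0.058,0.128],1],[[0,0,0],[0,0,0],1]]' | sed -n '1,6p'; python3 -m handwheel '[[[0,0,0],[0.4,-0.058,0.13],1],[[0,0,0],[0.3,-0.044,0.1],1],[[0,0,0],[0,0,0],1],[[0,0,0],[0,0,0],1]]' | sed -n '2,6p'
```

```text
time: 10.3
tool_pos: [0.6286, 0.0982, 0.1003]
ee_rot: [3.14, 0.318, 2.989]
wrist_force: [-0.7, -0.1, -1.0]
width: 0.0179
finger_force: 30.0
tool_pos: [0.6592, 0.0938, 0.1093]
ee_rot: [3.141, 0.312, 2.99]
wrist_force: [-0.7, 0.4, -1.3]
width: 0.0177
finger_force: 30.0
```

```bash
python3 -m handwheel '[[[0,0,0],[0,0,0.4],1],[[0,0,0],[0,0,0.6],1],[[0,0,0],[0,0,0.6],1],[[0,0,0],[-0.3,0,0.5],1],[[0,0,0],[-0.4,0,0.3],1]]' | sed -n '2,6p'; python3 -m handwheel '[[[0,0,0],[-0.3,0,0.1],1],[[0,0,0],[0,0,0],1],[[0,0,0],[0,0,0],1],[[0,0,0],[0,0,0],1],[[0,0,0],[0,0,0],1]]' | sed -n '1,6p'
python3 - <<'E'
from h import *
p,d=robot.snapshot("scene"); cv2.imwrite("pics/s3.png",cv2.resize(p[110:280,200:360,::-1],None,fx=3.5,fy=3.5))
E
```

```text
tool_pos: [0.6246, 0.0941, 0.2322]
ee_rot: [3.141, 0.317, 2.99]
wrist_force: [0.3, 0.2, -1.6]
width: 0.0176
finger_force: 30.0
time: 11.7
tool_pos: [0.6099, 0.0938, 0.2337]
ee_rot: [-3.141, 0.312, 2.99]
wrist_force: [-0.6, -0.3, -0.4]
width: 0.0176
finger_force: 30.0
```

View pics/s3.png

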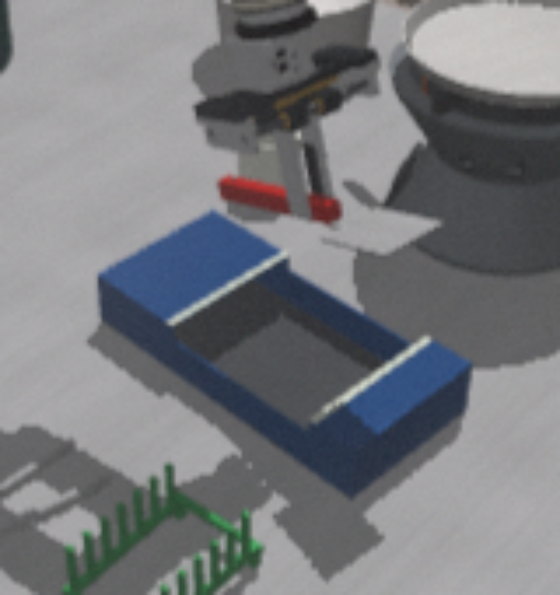

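The turner, with its handle at about (280,198) and blade at about (385,230), hangs clear above the tin and is held firmly. I'm handing in the job.

```bash
python3 -c "
from bench import robot
print(robot.close_job())"
```

```text
the job is handed in; nothing more can be done
None
```

I handed the job in at about 11.8 s without seeing a verdict: the turner was pressed on the hidden block (about 8 N at the wrist), tipped, and drawn out slantwise, and is held still over the tin with its lower end about 11 cm above the covers by my estimate.

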